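# Wring the run-out arbor into the bench spindle and bring it to zero

## Robot

A 6-joint arm with a two-finger parallel gripper is mounted at the origin on the work surface. World frame = base frame: x ahead of the robot, y to its left, z up, the work surface at z = 0. Lengths are in m, angles in rad, forces in N, time in s.
With the tool pointing down it reaches from about 0.3 to 0.775 m from the base axis. Payload 14.6 kg.
Tool frame: the origin (TCP) lies at the very end of the fingers, on their centre line; the grasp point (between the pads) lies 19 mm behind it; z points along the fingers, y is the line along which they close (so a half turn about z gives the same grasp; the last joint's range is limited). The gripper opens to 94 mm and grips with 3 to 60 N. Pads are 16 mm wide; open, the fingers measure 119 mm over their backs; the gripper's body (75 mm by 177 mm) begins 78 mm behind the grasp point.
Start: joints at [-1.38, 0.3, 1.521, -0, 1.321, -0.067], TCP at [0.14, -0.532, 0.205] pointing down, gripper open.
Joint ranges: [-3.03, 3.03], [-0.79, 2.21], [0.23, 2.52], [-1.04, 4.18], [0, 3.07], [-2.55, 2.55]. Speed limits (rad/s): [2.22, 2.22, 2.57, 3.14, 3.14, 3.14].

## Interface

Orientations are given as [roll, pitch, yaw] about the fixed x, y, z axes, in that order (R = Rz(yaw) Ry(pitch) Rx(roll)).
In Python, from station import ctrl gives the robot as it stands.
- The arm moves only by the shell command python3 -m pendant 'ROWS' [OPENING] [FORCE]. ROWS is JSON, a list of rows, each a list of 2 entries, a list of its own where there are three numbers: the shift along the world's x, y, z in cm, then the turn about the world's z in rad. A call has 1 to 20 rows; each row shifts and turns the commanded pose from where the row before left it; what a row does not reach is not made up. A row lasts 1/12 s, in which the tool goes at most 41.7 mm and 7.16 degrees, less where a joint would pass 70% of its speed; a pose out of reach is approached as far as the arm can. A call is refused whole if a number of a shift passes 4.17 or a number of a turn 0.125, either way. A call with a gripper value outside its range is refused whole. OPENING is the opening, from 0 (shut) to 1 (fully open), set as the call begins (- or left out, the last holds). The fingers move at their own pace and stop on an object; FORCE is the grip in N (left out, the last holds). Time passes only in rows, so rows that do not move let the fingers close. It gives the time, the measured TCP pose, the force, the opening and the grip force at its end, in the units of the state.
- ctrl.get_obs(): the state, without advancing time (a new reading comes with each control period).
- ctrl.camera(name): name is "side" or "top"; returns a dict with "color" (420x560x3 uint8, red, green, blue), "intrinsics" (3x3 intrinsics, pixels), "camera_from_world" (4x4, takes a point from world to camera coordinates). Camera axes: x right, y down, z forward; pixel columns grow to the right and rows downward; lengths in m; the calibration is good to about 2 mm. A picture is of the moment at which its call begins. There is no depth.
- ctrl.hand_in(): hands the job in; it is judged then, once.
The state is a dict: "time_s": time; "qpos": joint angles; "joint_vel": joint speeds; "tau": joint torques, N m; "ee_pos": TCP position; "eef_rot": TCP orientation; "force": force on the tool from outside, world axes, zero at the start; "moment": the same for the moment, N m; "grip_width": finger opening in m; "grip_force": force on a finger pad.
Only numpy, scipy, OpenCV 4.12 (cv2) and the standard library are available. Lean on these libraries where they do the work, as an engineer would, in place of code of your own. Each camera call takes 0.05 s, during which the arm holds its last target. There are 200 camera calls.

## Task

Fit the square-headed run-out arbor into the bench spindle ready for a run-out check: take it from the rack, stand its taper in the spindle's socket, and press it down lightly (never more than 15 N, its thrust bearing is delicate) while twisting it anticlockwise, so that the taper first slips, then bites and carries the spindle round with it. Bring the spindle's black line to the pointer this way and leave the arbor standing there, wedged tight by itself and let go. Turn the spindle by the arbor alone, without touching the spindle or its housing, and leave everything else on the bench where it is.

Things in the scene. Friction and masses are not known exactly. Their poses are not given: they have to be found in the camera images.
- arbor: Run-out arbor, bright steel, 110 mm long, 0.4 kg, loose, upright in any one of the rack's holes, any yaw. Origin: centre of the shank's lower end; z up its axis. Smooth taper shank, 16 mm dia at z = 0 to 24 mm at z = 40 mm; flange 38 mm dia, z = 43 to 50; test band 32 mm dia, z = 50 to 84; square head 20 x 20 mm, z = 84 to 110, flats square to its x and y axes. The rack's tallest piece.
- head (a point): Centre of the top of the arbor's square head, 110 mm above the arbor's origin on its axis; axes as the arbor's. The head is where to grip; in the rack it stands 117 mm above the bench, all its neighbours under 95 mm and with round tops.
- mouth (a point): Centre of the socket's mouth at its middle height setting, 105 mm above the bench; z up the socket's axis. The quill is clamped differently each time: nose and true mouth stand up to 4 mm higher or lower than this point. Socket: 24 mm dia at the mouth, narrowing 1:5 for 42 mm. Arbor meets it with its origin 40 to 41 mm below the true mouth; twisted in, 1 to 3 mm more. Friction about 0.3, varies.
- spindle_base: Run-out spindle: grey cast housing 120 mm dia (foot 156), fixed; on a clamped quill the steel nose: flange 120 mm dia, face 99 mm above the bench, boss 52 mm dia, top 105 mm (all +-4 mm). Origin: centre of the underside; +x to the pointer. Taper is stiff, 30 N/mm. Pushed without turning, its wall force is 2 to 3 times the push; slipping round it creeps in and grows to 10 times, and stays.
- pointer (a point): Inner end of the pointer, a steel blade 10 mm wide on a bracket of the housing, at the rim of the spindle nose 63.5 mm from its axis, 101 mm above the bench. It is fixed to the housing.
- spindle (a joint): Turn of the spindle nose, rad: 0 with the black line on its flange (5 mm wide, 29 to 60 mm radius) at the pointer; grows anticlockwise seen from above. Starts at -0.85 to -0.4. Bearing drag of 0.15 N m keeps it where it is left. At a push of 8 to 12 N the arbor slips a few tenths of a rad, then carries it more and more; some slip stays: watch the line. The head may be regripped: the taper holds.
- thrust (a joint): Axial give of the spindle nose on the wave springs that preload its thrust bearing, in m: 0 unloaded, negative downwards, 0.05 mm per N of downward load (arbor's weight of about 4 N included). Beyond -1 mm (20 N) the bearing is unseated. Too small to read in its noise: go by the force felt.
- rack: Wooden rack, 75 x 240 x 50 mm (x, y, z), fixed to the bench, with three through holes 29 mm dia at y = -75, 0 and +75 mm; the pieces hang in them by their flanges on its top. Origin: centre of the underside.
- mandrel: Bystander in the rack: plain mandrel, straight 20 mm shank, same flange, round dark body 25 mm dia with a 17 mm round end, top 93 mm above the bench. Origin: centre of its lower end.
- disc_arbor: Bystander in the rack: disc arbor, straight 20 mm shank, same flange, 18 mm neck and a round disc 36 mm dia, top 89 mm above the bench. Origin: centre of its lower end.
- turned_spool: Bystander: turned aluminium spool, 60 mm dia, 82 mm tall, standing near the spindle. Origin: centre of its underside.
- ring_gauge: Bystander: dark steel ring gauge, 52 mm dia, 18 mm high, lying near the rack. Origin: centre of its underside.
- flanged_bush: Bystander: steel flanged bush, 48 mm dia, 40 mm tall. Origin: centre of its underside.
- micrometer_a: Bystander: blue outside micrometer lying flat, about 85 x 170 mm, 18 mm high. Origin: on the bench at the centre of its bow.
- micrometer_b: Bystander: larger blue outside micrometer lying flat, about 100 x 190 mm, 18 mm high. Origin: on the bench at the centre of its bow.

How it is judged:
By the outcome, as a careful person would: the job done as asked, in the order asked, and still so for the second after the job is handed in, with the robot touching nothing.
It also fails if it takes over 51 s, if anything falls off the work surface, if the arm or the gripper's body presses on something with over 40 N, if the wrist force passes 120 N, or if a joint passes its speed limit or range.

## Working session

There is one attempt and no reset: what is moved stays moved. The work goes in short steps, Python scripts to look and compute and a shell command to move; the robot and the scene stay as the last step left them, time stands still between calls to the robot, and variables do not carry over. Pictures are saved under pics/ and viewed, at most 10 in all, crops included, and the job is handed in when it is done.

```bash
mkdir -p pics; ls
python3 - <<'E'
from station import ctrl
import cv2,numpy as np
o=ctrl.get_obs();print({k:np.round(v,3).tolist() for k,v in o.items()})
for n in("top","side"):
    c=ctrl.camera(n);cv2.imwrite(f"pics/{n}0.png",c["color"][:,:,::-1]);print(n,np.round(c["intrinsics"],1).tolist(),np.round(c["camera_from_world"],3).tolist())
E
```

```text
pics
{'time_s': 0.0, 'qpos': [-1.38, 0.3, 1.522, 0.0, 1.321, -0.067], 'joint_vel': [-0.0, -0.002, 0.001, 0.001, 0.001, -0.0], 'tau': [0.001, -53.18, -35.274, 0.071, 0.024, -0.0], 'ee_pos': [0.14, -0.532, 0.205], 'eef_rot': [-3.14, -0.0, 0.258], 'force': [-0.518, 0.061, -0.793], 'moment': [-0.02, 0.035, 0.005], 'grip_force': 0.0, 'grip_width': 0.094}
top [[465.4, 0.0, 279.4], [0.0, 465.4, 205.1], [0.0, 0.0, 1.0]] [[0.036, -0.999, 0.001, 0.01], [-0.977, -0.035, -0.212, 0.546], [0.212, 0.007, -0.977, 1.04], [0.0, 0.0, 0.0, 1.0]]
side [[441.4, 0.0, 282.6], [0.0, 441.4, 209.8], [0.0, 0.0, 1.0]] [[-0.766, -0.643, -0.006, 0.429], [-0.492, 0.591, -0.639, 0.298], [0.414, -0.486, -0.769, 1.117], [0.0, 0.0, 0.0, 1.0]]
```

View pics/top0.png

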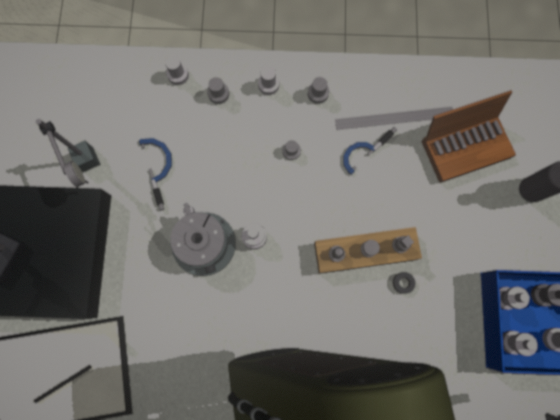

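View pics/side0.png

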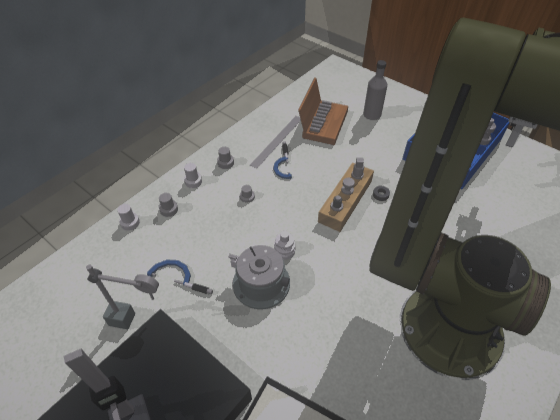

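Top view: rack at about (368,250), spindle at (198,239), pointer near (188,211), black line near (207,220). Side view: rack (347,195), spindle (260,265). Next I'll enlarge both.

Run:
```python
import cv2,numpy as np
t=cv2.imread("pics/top0.png");s=cv2.imread("pics/side0.png")
def c(im,x,y,w,h): return cv2.resize(im[y:y+h,x:x+w],(400,300),interpolation=cv2.INTER_CUBIC)
m=np.vstack([np.hstack([c(t,310,215,120,90),c(t,150,195,100,75)]),np.hstack([c(s,300,145,120,90),c(s,210,230,100,75)])])
cv2.imwrite("pics/crop0.png",m)
```

```text
(no output)
```

View pics/crop0.png

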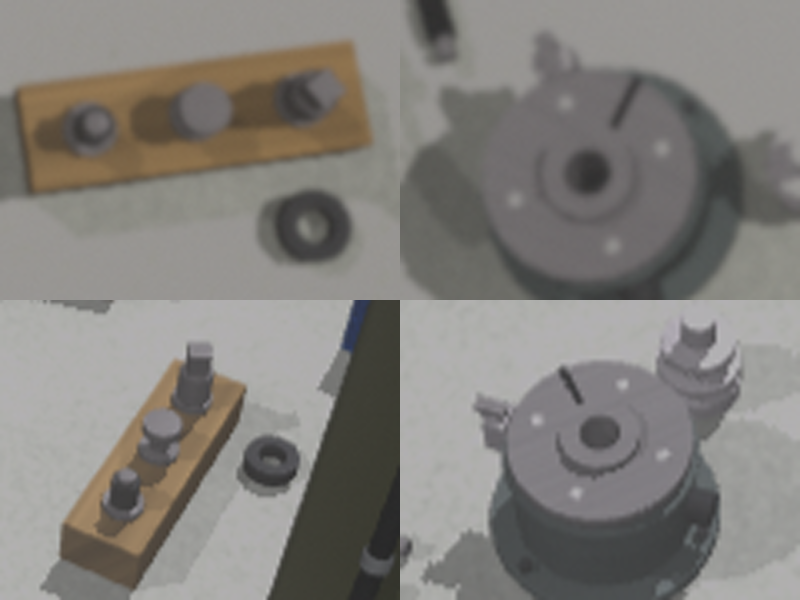

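Arbor is the right-hand piece in the top view (square head, top about (406.6,241)) and the far one in the side view (360,160). Mouth is at top (197,238), side (260,263); pointer tip about (193,213); line from (203.5,226.5) to (209.5,214.5).

```bash
cat > h.py <<'E'
import cv2,numpy as np
from station import ctrl
def ray(c,uv):
    T=c["camera_from_world"];R=T[:3,:3];o=-R.T@T[:3,3]
    d=R.T@np.linalg.solve(c["intrinsics"],[uv[0],uv[1],1]);return o,d
def plane(c,uv,z):
    o,d=ray(c,uv);return o+d*(z-o[2])/d[2]
def tri(c1,a,c2,b):
    o1,d1=ray(c1,a);o2,d2=ray(c2,b)
    s=np.linalg.lstsq(np.c_[d1,-d2],o2-o1,rcond=None)[0]
    p,q=o1+s[0]*d1,o2+s[1]*d2;return (p+q)/2,np.linalg.norm(p-q)
def proj(c,p):
    q=c["camera_from_world"]@np.r_[p,1];q=c["intrinsics"]@q[:3];return q[:2]/q[2]
E
python3 - <<'E'
from h import *
np.set_printoptions(precision=4,suppress=True)
t=ctrl.camera("top");s=ctrl.camera("side")
print("head",tri(t,(406.6,241.4),s,(360,159.7)),plane(t,(406.6,241.4),.117),plane(s,(360,159.7),.117))
print("mouth",tri(t,(197,238.2),s,(260,263)),plane(t,(197,238.2),.105),plane(s,(260,263),.105))
m=plane(t,(197,238.2),.105)
for n,uv,z in(("l1",(203.5,226.5),.099),("l2",(209.5,214.5),.099),("ptr",(193,213),.101)):
    p=plane(t,uv,z);d=p-m;print(n,p,np.hypot(*d[:2]),np.arctan2(d[1],d[0]))
m=plane(s,(260,263),.105)
for n,uv,z in(("l1",(255.5,255.5),.099),("l2",(250.5,247.5),.099),("ptr",(236.7,261.7),.101)):
    p=plane(s,uv,z);d=p-m;print(n,p,np.hypot(*d[:2]),np.arctan2(d[1],d[0]))
a=cv2.resize(t["color"][225:255,387:427,::-1],(400,300),interpolation=cv2.INTER_LANCZOS4)
b=cv2.resize(s["color"][150:180,340:380,::-1],(400,300),interpolation=cv2.INTER_LANCZOS4)
cc=cv2.resize(t["color"][200:230,175:215,::-1],(400,300),interpolation=cv2.INTER_LANCZOS4)
dd=cv2.resize(s["color"][240:270,222:262,::-1],(400,300),interpolation=cv2.INTER_LANCZOS4)
cv2.imwrite("pics/c1.png",cv2.convertScaleAbs(np.vstack([np.hstack([a,b]),np.hstack([cc,dd])]),alpha=1.4))
E
```

```text
head (array([ 0.463 , -0.2533,  0.1138]), np.float64(0.0024291174114287432)) [ 0.4614 -0.253   0.117 ] [ 0.4625 -0.2497  0.117 ]
mouth (array([0.4558, 0.2115, 0.0977]), np.float64(0.0026664724694806974)) [0.4536 0.2095 0.105 ] [0.4537 0.2152 0.105 ]
l1 [0.4814 0.1979 0.099 ] 0.030117101433332828 -0.39410768786203804
l2 [0.5093 0.1863 0.099 ] 0.06036693978069032 -0.394225929065545
ptr [0.511  0.2235 0.101 ] 0.05913241740711902 0.23839944784440764
l1 [0.4807 0.2029 0.099 ] 0.029718612282051946 -0.42742217832865015
l2 [0.5077 0.1927 0.099 ] 0.05852485739081716 -0.39485110352337666
ptr [0.5039 0.2486 0.101 ] 0.060268732171995625 0.5869220301170989
```

View pics/c1.png

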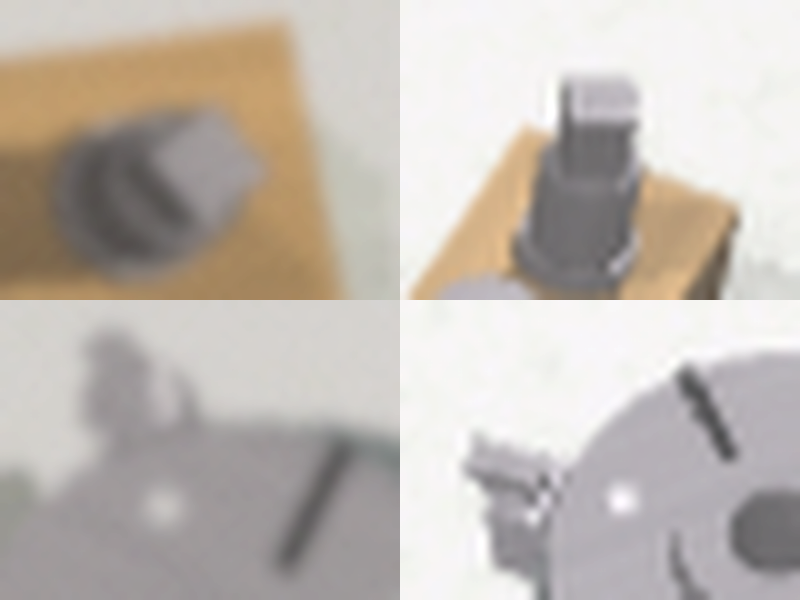

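Head top in the crop has corners (150,152), (212,107), (265,175), (200,225) in top and (565,78), (637,82), (635,122), (570,115) in side. The pointer blade tip is near (188,213) top and (237,258) side. Now the numbers.

Run:
```python
from h import *
np.set_printoptions(precision=4,suppress=True)
t=ctrl.camera("top");s=ctrl.camera("side")
A=np.array([(150,152),(212,107),(265,175),(200,225)])/10+(387-.5+.05,225-.45)
B=(np.array([(565,78),(637,82),(635,122),(570,115)])-(400,0))/10+(339.5,149.5)
for c,P in((t,A),(s,B)):
    W=np.array([plane(c,p,.117) for p in P]);e=np.roll(W,-1,0)-W
    print(W.mean(0),np.hypot(e[:,0],e[:,1]),np.arctan2(e[:,1],e[:,0])%(np.pi/2))
print(tri(t,A.mean(0),s,B.mean(0)))
c0=np.array([.4545,.2115])
for c,uv in((t,(188,213)),(s,(237,258))):
    p=plane(c,uv,.101);d=p[:2]-c0;print("ptr",p,np.hypot(*d),np.arctan2(d[1],d[0]))
for r in (.0635,):
  for a in(.2,.3,.4,.5):
    p=np.r_[c0+r*np.array([np.cos(a),np.sin(a)]),.101];print(a,(proj(t,p)-(175,200))*10,(proj(s,p)-(222,240))*10+(400,0))
# nose rim circle: dark/bright mask
for n,c,box in(("top",t,(150,195,100,75)),("side",s,(210,230,100,75))):
    x,y,w,h=box;im=c["color"][y:y+h,x:x+w].astype(int)
    print(n,[im[yy-y,xx-x].tolist() for xx,yy in(((185,250),(197,238),(180,262),(210,262)) if n=="top" else((245,272),(260,263),(240,285),(280,290)))])
```

```text
[ 0.4623 -0.2544  0.117 ] [0.0174 0.0185 0.0185 0.019 ] [0.6481 0.656  0.6723 0.5942]
[ 0.464  -0.2501  0.117 ] [0.0218 0.0176 0.0195 0.0162] [0.612  0.5486 0.5372 0.6862]
(array([ 0.4644, -0.2547,  0.1129]), np.float64(0.0033714445774550607))
ptr [0.5106 0.2347 0.101 ] 0.06075224446808823 0.3924206565959448
ptr [0.5111 0.24   0.101 ] 0.0633366229939361 0.4661365722022632
0.2 [178.956  105.2119] [576.6402 128.8666]
0.3 [151.2779 111.0545] [564.6105 147.3095]
0.4 [124.2041 119.5577] [554.7106 166.664 ]
0.5 [ 97.9963 130.6426] [547.0577 186.7522]
top [[111, 107, 108], [52, 51, 52], [69, 71, 70], [82, 83, 83]]
side [[130, 127, 132], [80, 78, 80], [66, 68, 68], [63, 64, 65]]
```

```bash
python3 -m pendant '[[[2.9,2.6,0],0.04],[[2.9,2.6,0],0.04],[[2.9,2.6,0],0.04],[[2.9,2.6,0],0.04],[[2.9,2.6,0],0.04],[[2.9,2.6,0],0.04],[[2.9,2.6,0],0.04],[[2.9,2.6,0],0.04],[[2.9,2.6,0],0.04],[[2.9,2.6,0],0.02],[[2.9,2.0,0],0],[[0,0,0],0],[[0,0,0],0]]' 0.55 30
```

```text
time_s: 1.38
ee_pos: [0.46, -0.2508, 0.2051]
eef_rot: [-3.141, 0.0, 0.641]
force: [-0.6, 0.3, 0.3]
grip_width: 0.0518
grip_force: 0.0
```

```bash
python3 -m pendant '[[[0.3,-0.15,-2.5],0],[[0,0,-2.5],0],[[0,0,-2],0],[[0,0,-1.6],0],[[0,0,-1.2],0],[[0,0,-0.8],0],[[0,0,-0.3],0],[[0,0,0],0]]' 0.55 30
python3 - <<'E'
from h import *
t=ctrl.camera("top");s=ctrl.camera("side")
a=cv2.resize(t["color"][195:270,360:460,::-1],(400,300),interpolation=cv2.INTER_CUBIC)
b=cv2.resize(s["color"][135:210,310:410,::-1],(400,300),interpolation=cv2.INTER_CUBIC)
cv2.imwrite("pics/g1.png",np.hstack([a,b]))
E
```

```text
time_s: 2.05
ee_pos: [0.4617, -0.2538, 0.0962]
eef_rot: [-3.141, 0.0, 0.637]
force: [0.2, 0.2, 0.0]
grip_width: 0.0513
grip_force: 0.0
```

View pics/g1.png

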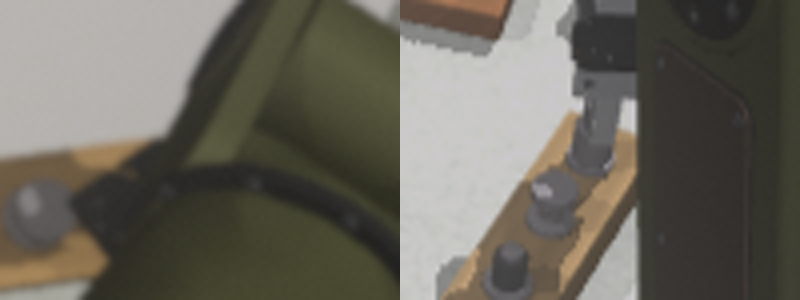

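The side view shows the fingers around the head (about (595,100) in the crop), with no contact force. Closing.

```bash
python3 -m pendant '[[[0,0,0],0],[[0,0,0],0],[[0,0,0],0],[[0,0,0],0],[[0,0,0],0],[[0,0,0],0],[[0,0,0],0]]' 0 40
```

```text
time_s: 2.73
ee_pos: [0.4623, -0.2534, 0.0965]
eef_rot: [3.141, -0.0, 0.638]
force: [1.3, -0.3, 0.7]
grip_width: 0.0196
grip_force: 39.8
```

```bash
python3 -m pendant '[[[0,0,0.5],0],[[0,0,1.5],0],[[0,0,2.5],0],[[0,0,2.5],0],[[0,0,2.5],0],[[0,0,2.5],0],[[0,0,2],0],[[0,0,1],0],[[0,0,0],0]]'
python3 -m pendant '[[[-0.1,1.5,0],0],[[0,3,0],0],[[0,3.5,0],0],[[0,3.5,0],0],[[0,3.5,0],0],[[0,3.5,0],0],[[0,3.5,0],0],[[0,3.5,0],0],[[0,3.5,0],0],[[0,3.5,0],0],[[0,3.5,0],0],[[0,3.5,0],0],[[-0.2,3,0],0],[[-0.2,2,0],0],[[-0.2,1.4,0],0],[[0,0,0],0],[[0,0,0],0],[[0,0,0],0]]'
python3 - <<'E'
from h import *
t=ctrl.camera("top");s=ctrl.camera("side")
cv2.imwrite("pics/t2.png",t["color"][:,:,::-1]);cv2.imwrite("pics/s2.png",s["color"][:,:,::-1])
a=cv2.resize(t["color"][160:270,130:270,::-1],None,fx=2.85,fy=2.7,interpolation=cv2.INTER_CUBIC)[:300,:400]
b=cv2.resize(s["color"][215:290,210:310,::-1],(800,600),interpolation=cv2.INTER_CUBIC)
cv2.imwrite("pics/g2.png",b);print(ctrl.get_obs()["moment"],ctrl.get_obs()["force"])
E
```

```text
time_s: 3.48
ee_pos: [0.4626, -0.2535, 0.2482]
eef_rot: [3.139, -0.001, 0.638]
force: [-0.3, 0.2, -4.9]
grip_width: 0.0197
grip_force: 39.8
time_s: 4.98
ee_pos: [0.4548, 0.2052, 0.2455]
eef_rot: [-3.141, 0.002, 0.638]
force: [-0.1, -0.6, -4.5]
grip_width: 0.0198
grip_force: 39.9
[-0.03234947 -0.00971659 -0.00825446] [-0.6295532  -0.45966678 -3.87703409]
```

View pics/g2.png

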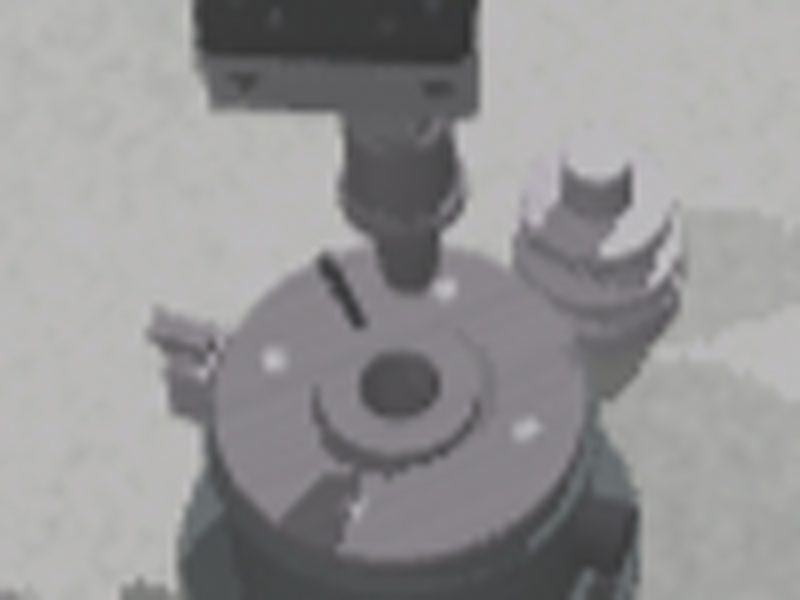

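The side view shows the held arbor's lower end centred near (408,267) in the crop, the mouth at (400,384), and the axis upright.

Run:
```python
from h import *
np.set_printoptions(precision=4,suppress=True)
t=ctrl.camera("top");s=ctrl.camera("side");o=ctrl.get_obs();e=np.array(o["ee_pos"]);print(e)
z=e[2]-.0965+.007
f=lambda x,y:(209.5+x/8+.06,214.5+y/8+.06)
tip=plane(s,f(408.5,267),z);ang=o["eef_rot"][2]
print("tip side",tip,tip-e,"expected tip px",(proj(s,np.r_[e[:2],z])-f(0,0))*8)
for zm in(.101,.105,.109):
    m=plane(s,f(400,384),zm);mt=plane(t,(197,238.2),zm);print(zm,"side",m-tip,"top",mt-e)
# mouth/boss/flange ellipse by threshold in both views (first top picture)
for im,c,(x,y,w,h),th in((cv2.imread("pics/top0.png"),t,(186,227,24,24),75),(cv2.imread("pics/side0.png"),s,(250,252,22,22),100)):
    g=cv2.cvtColor(im,cv2.COLOR_BGR2GRAY)[y:y+h,x:x+w]
    g=cv2.resize(g,None,fx=8,fy=8,interpolation=cv2.INTER_CUBIC)
    k,_,st,ce=cv2.connectedComponentsWithStats((g<th).astype(np.uint8))
    for i in range(1,k):
        if st[i,4]>600: print(ce[i]/8+(x-.44,y-.44),st[i]/8, plane(c,ce[i]/8+(x-.44,y-.44),.105))
```

```text
[0.4553 0.205  0.2463]
tip side [0.4576 0.205  0.1568] [ 0.0023 -0.     -0.0895] expected tip px [414.1349 271.0351]
0.101 side [-0.0003  0.0081 -0.0558] top [-0.0012  0.0052 -0.1453]
0.105 side [-0.0022  0.0099 -0.0518] top [-0.0017  0.0044 -0.1413]
0.109 side [-0.0041  0.0117 -0.0478] top [-0.0023  0.0037 -0.1373]
[196.8058 237.7625] [  6.5     6.25    9.75   10.125 624.   ] [0.4545 0.21   0.105 ]
[259.4487 262.7629] [  5.      7.125  10.      8.375 533.   ] [0.4552 0.2156 0.105 ]
[258.1974 270.7074] [  0.     13.25   20.125   8.75  348.75 ] [0.4419 0.2351 0.105 ]
```

```bash
python3 -m pendant '[[[0,0.3,-1],0],[[0,0.3,-1.5],0],[[0,0,-1],0],[[0,0,-0.4],0],[[0,0,-0.2],0],[[0,0,0],0],[[0,0,0],0]]'
python3 - <<'E'
from h import *
s=ctrl.camera("side");o=[ctrl.get_obs()]
b=cv2.resize(s["color"][225:285,220:300,::-1],(800,600),interpolation=cv2.INTER_CUBIC)
cv2.imwrite("pics/g3.png",b);print(o[0]["ee_pos"],o[0]["force"])
E
```

```text
time_s: 5.77
ee_pos: [0.4554, 0.2117, 0.2059]
eef_rot: [3.141, -0.001, 0.638]
force: [0.5, -0.4, -3.9]
grip_width: 0.0195
grip_force: 39.9
[0.45546818 0.21170582 0.20600639] [-0.30033025 -0.40053835 -4.94362822]
```

View pics/g3.png

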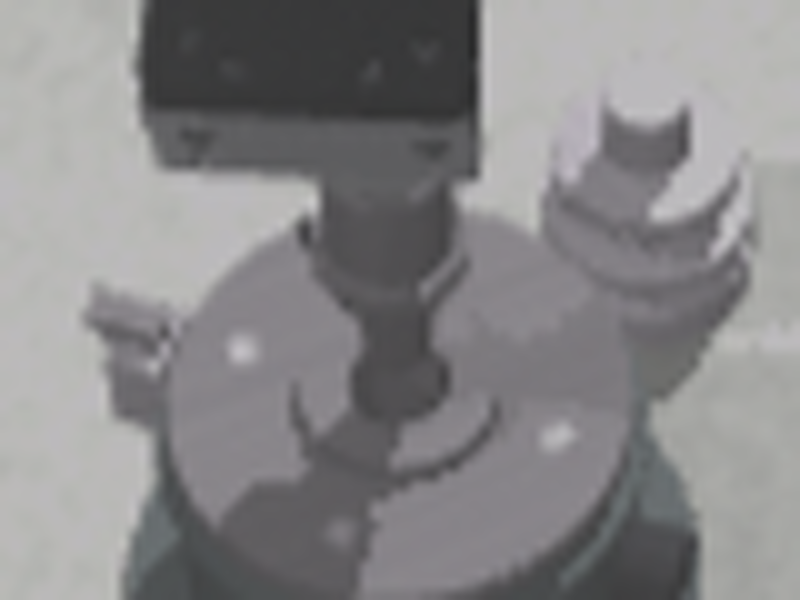

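The shank is horizontally over the mouth, about (395,360) against (400,380) in the crop. I'll lower it by feel.

```bash
python3 -m pendant '[[[0,0,-0.3],0],[[0,0,-0.3],0],[[0,0,-0.3],0],[[0,0,-0.3],0],[[0,0,-0.3],0],[[0,0,-0.3],0],[[0,0,-0.2],0],[[0,0,0],0]]'
python3 -m pendant '[[[0,0,-0.3],0],[[0,0,-0.3],0],[[0,0,-0.3],0],[[0,0,-0.3],0],[[0,0,-0.2],0],[[0,0,0],0]]'
```

```text
time_s: 6.48
ee_pos: [0.4551, 0.2116, 0.1849]
eef_rot: [-3.141, 0.001, 0.638]
force: [-0.7, -0.5, -5.3]
grip_width: 0.0198
grip_force: 39.9
time_s: 6.98
ee_pos: [0.455, 0.2116, 0.1709]
eef_rot: [-3.141, 0.001, 0.638]
force: [0.8, -0.4, -3.9]
grip_width: 0.0193
grip_force: 39.9
```

```bash
python3 -m pendant '[[[0,0,-0.2],0],[[0,0,-0.2],0],[[0,0,-0.15],0],[[0,0,0],0]]'
python3 -m pendant '[[[0,0,-0.15],0],[[0,0,-0.1],0],[[0,0,0],0]]'
```

```text
time_s: 7.32
ee_pos: [0.4551, 0.2116, 0.1656]
eef_rot: [-3.141, 0.0, 0.638]
force: [0.7, -0.4, -4.5]
grip_width: 0.0197
grip_force: 39.9
time_s: 7.57
ee_pos: [0.4551, 0.2117, 0.1632]
eef_rot: [-3.142, 0.0, 0.638]
force: [-0.3, 0.7, -3.6]
grip_width: 0.0197
grip_force: 39.9
```

```bash
python3 -m pendant '[[[0,0,-0.1],0],[[0,0,-0.1],0],[[0,0,0],0]]'
python3 -m pendant '[[[0,0,-0.1],0],[[0,0,-0.1],0],[[0,0,0],0]]'
```

```text
time_s: 7.82
ee_pos: [0.4552, 0.2117, 0.1613]
eef_rot: [-3.141, -0.0, 0.638]
force: [-0.1, 0.3, -4.6]
grip_width: 0.0199
grip_force: 39.9
time_s: 8.07
ee_pos: [0.4552, 0.2118, 0.1593]
eef_rot: [-3.141, -0.0, 0.638]
force: [1.0, 0.3, -3.8]
grip_width: 0.0201
grip_force: 39.9
```

```bash
for i in 1; do :; done; python3 -m pendant '[[[0,0,-0.1],0],[[0,0,0],0]]'
python3 -m pendant '[[[0,0,-0.07],0],[[0,0,0],0]]'
python3 -m pendant '[[[0,0,-0.05],0],[[0,0,0],0]]'
```

```text
time_s: 8.23
ee_pos: [0.4552, 0.2118, 0.1584]
eef_rot: [-3.141, -0.0, 0.638]
force: [-0.1, 1.5, -4.0]
grip_width: 0.0196
grip_force: 39.9
time_s: 8.4
ee_pos: [0.4552, 0.2118, 0.1577]
eef_rot: [-3.141, -0.0, 0.638]
force: [-0.4, 1.8, -4.2]
grip_width: 0.0196
grip_force: 39.9
time_s: 8.57
ee_pos: [0.4553, 0.2118, 0.1573]
eef_rot: [-3.141, -0.0, 0.638]
force: [0.4, 2.3, -4.4]
grip_width: 0.0196
grip_force: 39.9
```

Lateral force of about +2 N in y, so the wall is touching on the -y side. I'll shift towards +y.

```bash
python3 -m pendant '[[[0,0.06,0],0],[[0,0,0],0]]'
python3 -m pendant '[[[0,0,-0.05],0],[[0,0,0],0]]'
python3 -m pendant '[[[0,0,-0.05],0],[[0,0,0],0]]'
```

```text
time_s: 8.73
ee_pos: [0.4551, 0.2122, 0.1572]
eef_rot: [3.141, 0.0, 0.638]
force: [1.0, 1.1, -3.8]
grip_width: 0.0196
grip_force: 39.9
time_s: 8.9
ee_pos: [0.4552, 0.2122, 0.1566]
eef_rot: [3.142, 0.0, 0.638]
force: [0.5, 0.2, -4.1]
grip_width: 0.0195
grip_force: 39.9
time_s: 9.07
ee_pos: [0.4552, 0.2122, 0.1562]
eef_rot: [3.142, 0.0, 0.638]
force: [1.0, 0.9, -4.5]
grip_width: 0.0199
grip_force: 39.9
```

```bash
python3 -m pendant '[[[0,0.02,-0.05],0],[[0,0,0],0]]'
python3 -m pendant '[[[0,0,-0.05],0],[[0,0,0],0]]'
python3 -m pendant '[[[0,0,-0.04],0],[[0,0,0],0]]'
```

```text
time_s: 9.23
ee_pos: [0.4552, 0.2124, 0.1556]
eef_rot: [3.142, 0.0, 0.638]
force: [0.8, -0.2, -5.0]
grip_width: 0.0197
grip_force: 39.9
time_s: 9.4
ee_pos: [0.4552, 0.2124, 0.1552]
eef_rot: [3.142, 0.0, 0.638]
force: [0.3, 1.1, -4.6]
grip_width: 0.0194
grip_force: 39.9
time_s: 9.57
ee_pos: [0.4552, 0.2125, 0.1548]
eef_rot: [3.142, 0.0, 0.638]
force: [1.1, -0.1, -4.6]
grip_width: 0.0198
grip_force: 39.9
```

```bash
python3 -m pendant '[[[0.02,0,-0.05],0],[[0,0,0],0]]'
python3 -m pendant '[[[0,0,-0.05],0],[[0,0,0],0]]'
python3 -m pendant '[[[0,0,-0.04],0],[[0,0,0],0]]'
```

```text
time_s: 9.73
ee_pos: [0.4554, 0.2125, 0.1543]
eef_rot: [-3.141, 0.0, 0.638]
force: [0.2, -0.4, -4.4]
grip_width: 0.0198
grip_force: 39.9
time_s: 9.9
ee_pos: [0.4554, 0.2125, 0.1538]
eef_rot: [-3.142, 0.0, 0.638]
force: [-0.2, 0.2, -4.6]
grip_width: 0.0197
grip_force: 39.9
time_s: 10.07
ee_pos: [0.4554, 0.2125, 0.1534]
eef_rot: [-3.142, 0.0, 0.638]
force: [0.2, 1.5, -4.4]
grip_width: 0.02
grip_force: 39.9
```

```bash
python3 -m pendant '[[[0,0.01,-0.04],0],[[0,0,0],0]]'
python3 -m pendant '[[[0,0,-0.04],0],[[0,0,0],0]]'
```

```text
time_s: 10.23
ee_pos: [0.4554, 0.2126, 0.153]
eef_rot: [3.142, 0.0, 0.638]
force: [0.3, 0.2, -4.3]
grip_width: 0.0195
grip_force: 39.9
time_s: 10.4
ee_pos: [0.4555, 0.2126, 0.1526]
eef_rot: [3.142, -0.0, 0.638]
force: [-0.9, -0.1, -3.7]
grip_width: 0.0198
grip_force: 39.9
```

```bash
python3 -m pendant '[[[0,0,-0.04],0],[[0,0,0],0]]'
python3 -m pendant '[[[0,0,-0.04],0],[[0,0,0],0]]'
```

```text
time_s: 10.57
ee_pos: [0.4555, 0.2126, 0.1523]
eef_rot: [3.142, -0.0, 0.638]
force: [0.7, -0.7, -4.0]
grip_width: 0.0197
grip_force: 39.9
time_s: 10.73
ee_pos: [0.4555, 0.2126, 0.1519]
eef_rot: [3.141, -0.0, 0.638]
force: [0.1, 0.6, -1.4]
grip_width: 0.0198
grip_force: 39.9
```

```bash
python3 -m pendant '[[[0,0,-0.04],0],[[0,0,0],0]]'
python3 -m pendant '[[[0,0,-0.04],0],[[0,0,0],0]]'
```

```text
time_s: 10.9
ee_pos: [0.4555, 0.2126, 0.1516]
eef_rot: [3.141, -0.0, 0.638]
force: [-0.1, -0.2, -1.3]
grip_width: 0.0198
grip_force: 39.9
time_s: 11.07
ee_pos: [0.4556, 0.2126, 0.1513]
eef_rot: [3.141, -0.001, 0.638]
force: [0.0, 0.2, 1.0]
grip_width: 0.0198
grip_force: 39.9
```

Contact at TCP z of about 0.152. I'll build the push up to about 7 N.

```bash
python3 -m pendant '[[[0,0,-0.05],0],[[0,0,0],0]]'
python3 -m pendant '[[[0,0,-0.04],0],[[0,0,0],0]]'
```

```text
time_s: 11.23
ee_pos: [0.4556, 0.2126, 0.1509]
eef_rot: [3.141, -0.001, 0.638]
force: [0.4, 0.2, 5.1]
grip_width: 0.0197
grip_force: 39.9
time_s: 11.4
ee_pos: [0.4556, 0.2127, 0.1506]
eef_rot: [3.141, -0.001, 0.638]
force: [-1.0, -0.9, 6.8]
grip_width: 0.0194
grip_force: 39.9
```

```bash
python3 -m pendant '[[[0,0,0],0.04],[[0,0,0],0.04],[[0,0,0],0]]'
python3 -m pendant '[[[0,0,-0.02],0.05],[[0,0,0],0.05],[[0,0,0],0]]'
```

```text
time_s: 11.65
ee_pos: [0.4555, 0.2126, 0.1504]
eef_rot: [3.141, -0.0, 0.72]
force: [-0.4, -0.3, 5.3]
grip_width: 0.0194
grip_force: 39.9
time_s: 11.9
ee_pos: [0.4555, 0.2127, 0.1501]
eef_rot: [3.142, -0.0, 0.819]
force: [0.5, -0.1, 4.6]
grip_width: 0.0196
grip_force: 39.9
```

```bash
python3 -m pendant '[[[0,0,-0.03],0.05],[[0,0,-0.03],0.05],[[0,0,0],0]]'
python3 -m pendant '[[[0,0,-0.03],0.05],[[0,0,-0.02],0.05],[[0,0,0],0]]'
python3 - <<'E'
from h import *
s=ctrl.camera("side");t=ctrl.camera("top");o=ctrl.get_obs();print(o["moment"],o["force"])
b=cv2.resize(s["color"][225:285,220:300,::-1],(400,300),interpolation=cv2.INTER_CUBIC)
a=cv2.resize(t["color"][195:255,160:240,::-1],(400,300),interpolation=cv2.INTER_CUBIC)
cv2.imwrite("pics/g4.png",np.hstack([a,b]))
E
```

```text
time_s: 12.15
ee_pos: [0.4555, 0.2127, 0.1498]
eef_rot: [3.141, -0.0, 0.918]
force: [-0.6, -0.7, 8.3]
grip_width: 0.0196
grip_force: 39.9
time_s: 12.4
ee_pos: [0.4555, 0.2127, 0.1496]
eef_rot: [3.141, -0.001, 1.018]
force: [-3.1, -1.5, 11.0]
grip_width: 0.0195
grip_force: 40.0
[-0.2290468   0.76084304  0.10871757] [-3.75054856 -0.56831623 11.89958922]
```

View pics/g4.png

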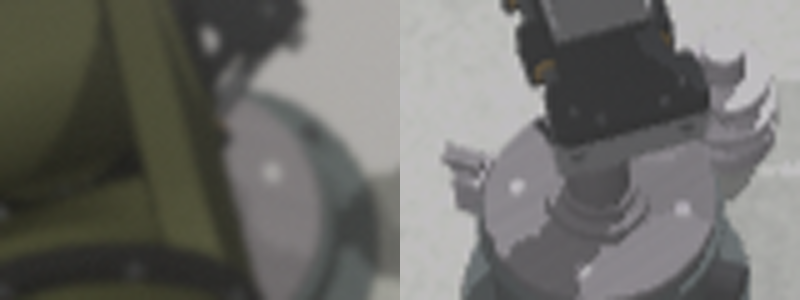

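The side view shows bolts moved slightly, so the spindle is starting to follow. The line is hidden, so I'll track the bright bolts at (517,186) and (683,208). Push is a little high and there is some side load, so I'll ease off.

```bash
python3 -m pendant '[[[-0.03,0,0.04],0],[[0,0,0],0]]'
cat > trk.py <<'E'
from h import *
def bolts(im,c,C,z):
    g=cv2.resize(im[225:290,215:305],None,fx=6,fy=6,interpolation=cv2.INTER_CUBIC).min(2)
    th=cv2.morphologyEx(g,cv2.MORPH_TOPHAT,np.ones((31,31)))
    k,_,st,ce=cv2.connectedComponentsWithStats((th>25).astype(np.uint8));r=[]
    for i in range(1,k):
        if 30<st[i,4]<900:
            p=plane(c,ce[i]/6+(215-.42,225-.42),z)[:2]-C
            if .035<np.hypot(*p)<.055: r.append((np.round(np.hypot(*p),4),np.round(np.arctan2(p[1],p[0]),3)))
    return r
E
python3 - <<'E'
from trk import *
s=ctrl.camera("side");o=ctrl.get_obs();print(np.round(o["moment"],2),np.round(o["force"],1))
z=.099-.003
C=plane(s,(259.45,262.76),z+.006)[:2];print(C)
for im in(cv2.imread("pics/side0.png")[:,:,::-1],cv2.imread("pics/s2.png")[:,:,::-1],s["color"]):print(bolts(im,s,C,z))
E
```

```text
time_s: 12.67
ee_pos: [0.4554, 0.2126, 0.1498]
eef_rot: [3.141, -0.001, 1.015]
force: [-0.0, -0.6, 8.1]
grip_width: 0.0195
grip_force: 40.0
[-0.16  0.19  0.07] [-0.8 -0.3  7.9]
[0.45662866 0.21422655]
[(np.float64(0.0435), np.float64(-1.185)), (np.float64(0.0434), np.float64(0.373)), (np.float64(0.0421), np.float64(-2.744)), (np.float64(0.0425), np.float64(1.946))]
[(np.float64(0.0434), np.float64(-1.187)), (np.float64(0.0435), np.float64(0.371)), (np.float64(0.0421), np.float64(-2.744)), (np.float64(0.0438), np.float64(1.995))]
[(np.float64(0.0547), np.float64(-0.313)), (np.float64(0.0433), np.float64(0.531)), (np.float64(0.0429), np.float64(-2.598)), (np.float64(0.0445), np.float64(2.126))]
```

The bolt tracker works: the spindle has turned +0.155 rad, so the line is now at about -0.25. One close look at the pointer in the initial pictures.

Run:
```python
import cv2,numpy as np
t=cv2.imread("pics/top0.png");s=cv2.imread("pics/side0.png")
c=lambda im,x,y:cv2.resize(im[y:y+36,x:x+24],(400,600),interpolation=cv2.INTER_CUBIC)
a=np.hstack([c(t,178,196),c(s,224,243)]).astype(float)
cv2.imwrite("pics/ptr.png",np.clip((a-40)*1.6,0,255).astype(np.uint8))
```

```text
(no output)
```

View pics/ptr.png

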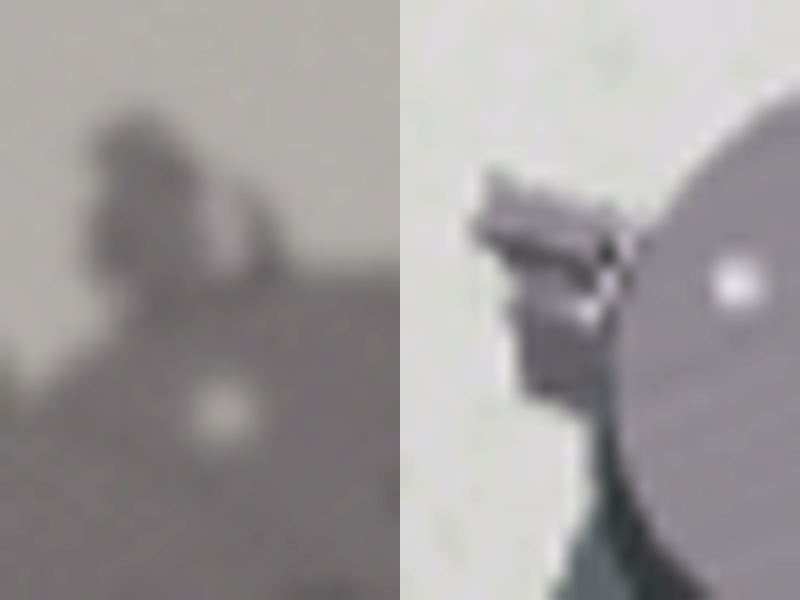

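```bash
python3 -m pendant '[[[0,0,-0.01],0.05],[[0,0,0],0.05],[[0,0,0],0]]'
```

```text
time_s: 12.97
ee_pos: [0.4553, 0.2127, 0.1497]
eef_rot: [3.141, -0.001, 1.118]
force: [-2.1, -0.7, 8.3]
grip_width: 0.0198
grip_force: 40.0
```

The blade in side runs from its outer end at about (483,203) to its inner end at (615,232). In top it spans columns 90–200, from its outer end at (140,115) down to the rim near (155,290).

Run:
```python
from trk import *
s=ctrl.camera("side");t=ctrl.camera("top");z=.096
Cs=plane(s,(259.45,262.76),z+.006)[:2];Ct=plane(t,(196.8,237.76),z+.006)[:2]
f=lambda x,y,ox,oy:(ox+x/16.67-.47,oy+y/16.67-.47)
for n,x,y in(("out",483,203),("in",615,232),("in_hi",630,207),("in_lo",600,255),("out_hi",490,175),("out_lo",478,230)):
    p=plane(s,f(x-400,y,224,243),.102)[:2]-Cs;print("side",n,np.round(p,4),np.round([np.hypot(*p),np.arctan2(p[1],p[0])],3))
for n,x,y in(("out",140,115),("in",155,290),("L",92,200),("R",200,200),("outL",98,135),("outR",185,145)):
    p=plane(t,f(x,y,178,196),.102)[:2]-Ct;print("top",n,np.round(p,4),np.round([np.hypot(*p),np.arctan2(p[1],p[0])],3))
im=cv2.imread("pics/side0.png")[:,:,::-1]
for x in((255.5,255.5),(250.5,247.5)):
    p=plane(s,x,z)[:2]-Cs;print("line",np.arctan2(p[1],p[0]))
print(bolts(s["color"],s,Cs,z),np.round(ctrl.get_obs()["moment"],2),np.round(ctrl.get_obs()["force"],1))
```

```text
side out [0.0778 0.0329] [0.084 0.4  ]
side in [0.0584 0.0237] [0.063 0.385]
side in_hi [0.0598 0.0188] [0.063 0.305]
side in_lo [0.0572 0.0282] [0.064 0.458]
side out_hi [0.0806 0.0285] [0.086 0.339]
side out_lo [0.0749 0.037 ] [0.084 0.458]
top out [0.0797 0.0306] [0.085 0.366]
top in [0.0556 0.0266] [0.062 0.447]
top L [0.0677 0.0361] [0.077 0.491]
top R [0.0682 0.0215] [0.072 0.305]
top outL [0.0767 0.036 ] [0.085 0.439]
top outR [0.0757 0.0241] [0.079 0.308]
line -0.461349340841687
line -0.41098582642939135
[(np.float64(0.043), np.float64(0.615)), (np.float64(0.0429), np.float64(-2.513)), (np.float64(0.0434), np.float64(2.199))] [-0.17  0.45  0.12] [-0.7 -1.   8.2]
```

Pointer is at 0.39 rad and the line started at -0.405, so +0.795 is needed. So far +0.238; continuing the twist.

```bash
python3 -m pendant '[[[-0.02,0,0],0.05],[[0,0,0],0.05],[[0,0,0],0]]'
python3 -m pendant '[[[-0.02,0,0],0.05],[[0,0,0],0.05],[[0,0,0],0]]'
python3 - <<'E'
from trk import *
s=ctrl.camera("side");z=.096
Cs=plane(s,(259.45,262.76),z+.006)[:2]
print(bolts(s["color"],s,Cs,z),np.round(ctrl.get_obs()["moment"],2),np.round(ctrl.get_obs()["force"],1))
E
```

```text
time_s: 13.32
ee_pos: [0.4552, 0.2127, 0.1497]
eef_rot: [3.141, -0.001, 1.218]
force: [-0.8, -0.8, 8.1]
grip_width: 0.0197
grip_force: 40.0
time_s: 13.57
ee_pos: [0.455, 0.2126, 0.1497]
eef_rot: [3.141, -0.0, 1.318]
force: [-0.1, -0.3, 8.6]
grip_width: 0.0197
grip_force: 40.0
[(np.float64(0.0497), np.float64(-0.658)), (np.float64(0.043), np.float64(-0.347)), (np.float64(0.0426), np.float64(-2.331)), (np.float64(0.0434), np.float64(0.806)), (np.float64(0.0426), np.float64(2.376)), (np.float64(0.0475), np.float64(2.147))] [-0.18  0.18  0.14] [-1.2 -0.8  7.9]
```

```bash
python3 -m pendant '[[[0,0,0],0.05],[[-0.01,0,0],0.05],[[0,0,0],0.05],[[0,0,0],0]]'
python3 -m pendant '[[[-0.01,0,0],0.05],[[0,0,0],0.05],[[0,0,0],0.05],[[0,0,0],0]]'
python3 - <<'E'
from trk import *
s=ctrl.camera("side");z=.096
Cs=plane(s,(259.45,262.76),z+.006)[:2]
print(bolts(s["color"],s,Cs,z),np.round(ctrl.get_obs()["moment"],2),np.round(ctrl.get_obs()["force"],1))
E
```

```text
time_s: 13.95
ee_pos: [0.4549, 0.2126, 0.1497]
eef_rot: [3.141, -0.0, 1.468]
force: [-1.2, -1.9, 8.2]
grip_width: 0.0198
grip_force: 40.0
time_s: 14.28
ee_pos: [0.4547, 0.2126, 0.1497]
eef_rot: [3.141, -0.0, 1.618]
force: [-1.3, -0.9, 8.1]
grip_width: 0.0199
grip_force: 40.0
[(np.float64(0.049), np.float64(-0.676)), (np.float64(0.0519), np.float64(-1.347)), (np.float64(0.043), np.float64(-2.039)), (np.float64(0.0433), np.float64(1.088)), (np.float64(0.0427), np.float64(2.659))] [-0.23  0.26  0.05] [-1.1 -0.5  8.1]
```

```bash
python3 -m pendant '[[[-0.01,-0.01,0],0.04],[[0,0,0],0.04],[[0,0,0],0]]'
python3 - <<'E'
from trk import *
s=ctrl.camera("side");z=.096
Cs=plane(s,(259.45,262.76),z+.006)[:2]
print([b for b in bolts(s["color"],s,Cs,z) if b[0]<.045],np.round(ctrl.get_obs()["moment"],2),np.round(ctrl.get_obs()["force"],1))
g=cv2.resize(s["color"][225:290,215:305],None,fx=6,fy=6,interpolation=cv2.INTER_CUBIC).max(2)
bh=cv2.morphologyEx(g,cv2.MORPH_BLACKHAT,np.ones((31,31)))
k,_,st,ce=cv2.connectedComponentsWithStats((bh>35).astype(np.uint8))
for i in range(1,k):
    if st[i,4]>150:
        p=plane(s,ce[i]/6+(214.58,224.58),z)[:2]-Cs
        if np.hypot(*p)<.075: print(st[i],np.round([np.hypot(*p),np.arctan2(p[1],p[0])],3))
b=cv2.resize(s["color"][243:279,222:270,::-1],(800,600),interpolation=cv2.INTER_CUBIC);cv2.imwrite("pics/end.png",b)
E
```

```text
time_s: 14.58
ee_pos: [0.4546, 0.2125, 0.1496]
eef_rot: [3.141, -0.0, 1.698]
force: [-1.4, -0.9, 8.5]
grip_width: 0.0202
grip_force: 40.0
[(np.float64(0.0429), np.float64(-1.964)), (np.float64(0.0431), np.float64(1.16)), (np.float64(0.0424), np.float64(2.735))] [-0.2   0.2   0.04] [-2.1 -0.7  8. ]
[315  92  24  31 547] [ 0.071 -1.197]
[219 106  31  61 908] [ 0.056 -0.548]
[135 196  72  27 862] [0.045 0.38 ]
[ 94 217  20  34 513] [0.071 0.662]
[283 257  41  34 341] [0.024 2.921]
[125 262  19  50 498] [0.062 1.128]
```

View pics/end.png

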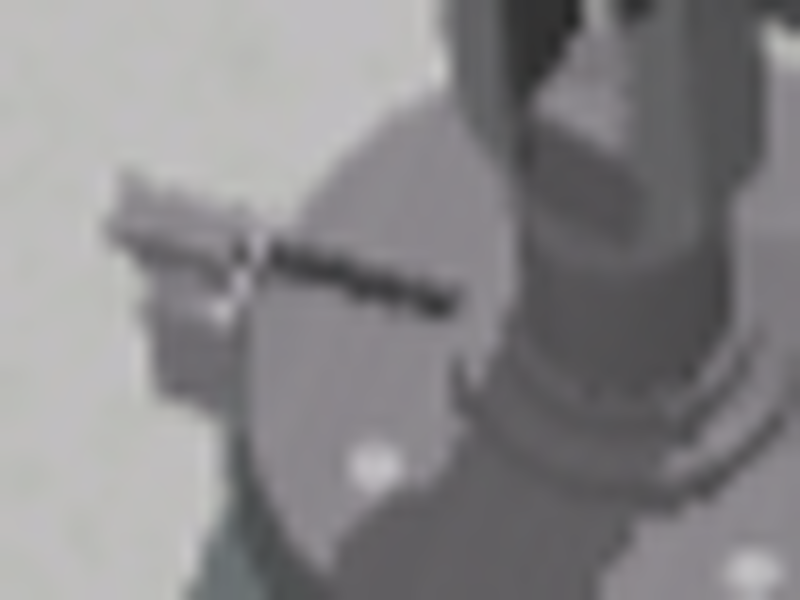

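The black line (275,253)–(450,303) runs straight into the pointer blade, at 0.38 rad measured against 0.38–0.39. I'll unload the push, then let go and lift clear.

```bash
python3 -m pendant '[[[-0.02,0,0.04],0],[[0,0,0.04],0],[[0,0,0],0]]'
python3 -m pendant '[[[0,0,0],0],[[0,0,0],0],[[0,0,0],0],[[0,0,0],0]]' 0.5 20
python3 - <<'E'
from trk import *
s=ctrl.camera("side");z=.096
Cs=plane(s,(259.45,262.76),z+.006)[:2]
print([b for b in bolts(s["color"],s,Cs,z) if b[0]<.045],np.round(ctrl.get_obs()["force"],1))
E
```

```text
time_s: 14.88
ee_pos: [0.4545, 0.2125, 0.15]
eef_rot: [3.141, 0.0, 1.696]
force: [2.9, -0.2, 2.1]
grip_width: 0.0196
grip_force: 40.0
time_s: 15.22
ee_pos: [0.454, 0.2124, 0.1497]
eef_rot: [-3.141, 0.0, 1.698]
force: [0.4, -0.6, 0.5]
grip_width: 0.0431
grip_force: 0.0
[(np.float64(0.0409), np.float64(-0.782)), (np.float64(0.0427), np.float64(-1.967)), (np.float64(0.0424), np.float64(2.738))] [ 0.5 -0.5  0.5]
```

Released cleanly, and the spindle has not moved. Now retreat straight up.

```bash
python3 -m pendant '[[[0,0,0.5],0],[[0,0,1.5],0],[[0,0,2.5],0],[[0,0,2.5],0],[[0,0,2.5],0],[[0,0,2],0],[[-1,-2,0],0],[[-2,-3.5,0],0],[[-2,-3.5,0],0],[[-2,-3.5,0],0],[[-1,-3.5,0],0],[[0,-3.5,0],0],[[0,-2,0],0],[[0,0,0],0],[[0,0,0],0]]'
python3 - <<'E'
from trk import *
s=ctrl.camera("side");t=ctrl.camera("top");z=.096
Cs=plane(s,(259.45,262.76),z+.006)[:2]
print([b for b in bolts(s["color"],s,Cs,z) if b[0]<.045])
for c,n,x0,y0 in((s,"side",215,225),(t,"top",150,190)):
    C=Cs if n=="side" else plane(t,(196.8,237.76),z+.006)[:2]
    g=cv2.resize(c["color"][y0:y0+65,x0:x0+90],None,fx=6,fy=6,interpolation=cv2.INTER_CUBIC).max(2)
    bh=cv2.morphologyEx(g,cv2.MORPH_BLACKHAT,np.ones((31,31)))
    k,_,st,ce=cv2.connectedComponentsWithStats((bh>25).astype(np.uint8))
    for i in range(1,k):
        p=plane(c,ce[i]/6+(x0-.42,y0-.42),z)[:2]-C
        if st[i,4]>300 and .035<np.hypot(*p)<.06: print(n,st[i],np.round([np.hypot(*p),np.arctan2(p[1],p[0])],3))
E
```

```text
time_s: 16.52
ee_pos: [0.3742, -0.0031, 0.2653]
eef_rot: [3.141, -0.0, 1.695]
force: [-0.6, 0.5, -0.4]
grip_width: 0.0468
grip_force: 0.0
[(np.float64(0.0441), np.float64(-0.379)), (np.float64(0.0407), np.float64(-0.794)), (np.float64(0.0428), np.float64(-1.963)), (np.float64(0.0431), np.float64(1.152))]
side [201 134  51  30 538] [ 0.051 -0.455]
side [273 136  25  46 634] [ 0.041 -1.025]
side [ 134  195   75   60 1127] [0.043 0.396]
side [355 243  28  28 433] [ 0.044 -2.691]
top [ 231  144   33   75 1145] [0.045 0.401]
```

```bash
python3 -c "
from station import ctrl
print(ctrl.hand_in())"
```

```text
the job is handed in; nothing more can be done
None
```

The arbor is standing wedged in the spindle and let go, with the black line at the pointer to within about 0.02 rad in both cameras, handed in at about 16.5 s; the push stayed near 8 N but briefly read 11–12 N partway, about 16 N on the bearing with the arbor's weight included, which may exceed the 15 N limit.

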